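Index the rivet-tray turntable and hold its bayonet clamp knob home

ROBOT

A 6-joint arm with a two-finger parallel gripper is mounted at the origin on the work surface. World frame = base frame: x ahead of the robot, y to its left, z up, the work surface at z = 0. Lengths are in mm, angles in rad, forces in N, time in s.
With the tool pointing down it reaches from about 400 to 925 mm from the base axis. Payload 12.5 kg.
Tool frame: the origin (TCP) lies midway between the tips of the shut fingers; the grasp point (between the pads) lies 19 mm behind it; z points along the fingers, y is the line along which they close (so a half turn about z gives the same grasp; the last joint's range is limited). The gripper opens to 95 mm and grips with 3 to 60 N. Pads are 20 mm wide; open, the fingers measure 119 mm over their backs; the gripper's body (75 mm by 180 mm) begins 59 mm behind the grasp point.
Start: joints at [-1.428, 0.491, 1.559, -0, 1.092, -0.106], TCP at [153.923, -605.771, 180.661] pointing down, gripper open.
Joint ranges: [-3.1, 3.1], [-0.84, 2.19], [0.05, 2.79], [-1.13, 4.28], [0.06, 2.93], [-2.69, 2.69]. Speed limits (rad/s): [2.22, 2.22, 2.79, 3.14, 3.14, 3.14].

INTERFACE

Orientations are given as [roll, pitch, yaw] about the fixed x, y, z axes, in that order (R = Rz(yaw) Ry(pitch) Rx(roll)).
In Python, from cell import state, read_camera, camera_info, env gives the robot as it stands.
- The arm moves only by the tool move_arm, never from a script. Its argument "commands" is a list of rows, each a list of 3 entries, a list of its own where there are three numbers: the shift along the world's x, y, z in cm, then the turn, a rotation vector about the world's x, y, z in degrees, then the opening, from 0 (shut) to 1 (fully open). A call has 1 to 10 rows; each row shifts and turns the commanded pose from where the row before left it; what a row does not reach is not made up. A row lasts 1/10 s, in which the tool goes at most 50 mm and 8.59 degrees, less where a joint would pass 70% of its speed; a pose out of reach is approached as far as the arm can. A call with a gripper value outside its range is refused whole. The fingers move at their own pace and stop on an object; the grip force is fixed at half the most. Time passes only in rows, so rows that do not move let the fingers close. It gives the time, the measured TCP pose, the force, the opening and the grip force at its end, in the units of the state.
- state(): the state, without advancing time (a new reading comes with each control period).
- read_camera(name): name is "side" or "top"; returns the picture (480x640x3 uint8, blue, green, red); there is no depth.
- camera_info(name): a dict with "K" (3x3 intrinsics, pixels), "k1" (the pictures are not rectified: a ray, as slopes to the right and down, at radius r is drawn at 1 + k1 r^2 times it, then the intrinsics apply), "cam_to_world" (4x4, takes a point from camera to world coordinates). Camera axes: x right, y down, z forward; pixel columns grow to the right and rows downward; lengths in mm; the calibration is good to about 2 mm. A picture is of the moment at which its call begins. camera_info takes no time and is no camera call.
- env.job_done(): hands the job in; it is judged then, once.
The state is a dict: "t": time; "joints": joint angles; "qvel": joint speeds; "tau": joint torques, N m; "eef_pos": TCP position; "tcp_rot": TCP orientation; "ft_force": force on the tool from outside, world axes, zero at the start; "moment": the same for the moment, N m; "opening": opening from 0.0 (shut) to 1.0 (fully open); "grip_force": force on a finger pad.
Only numpy, scipy, OpenCV 4.12 (cv2) and the standard library are available. Lean on these libraries where they do the work, as an engineer would, in place of code of your own. Each camera call takes 0.05 s, during which the arm holds its last target. There are 200 camera calls.

TASK

Turn the rivet-tray turntable clockwise by its upright red-tipped post until it drops into its detent. Then take the round black knob from its parking collar, enter its two brass pins in the slots of the square brass clamp socket on the turntable, push it in against the spring and twist it a quarter turn clockwise. Finish while still gripping the knob and pressing it fully home, its brass flange flush on the socket, with the turntable still in its detent; do not let go, and leave the other tools where they are.

Things in the scene. Friction and masses are not known exactly. Their poses are not given: they have to be found in the camera images.
- turntable (a joint): turntable angle, rad: grows clockwise seen from above; starts at 0 to 0.3; the detent is at 1.047 (60 degrees), a hard stop at 1.12. It turns stiffly (0.12 N m); a sprung ball needs about 6 N at the post to ride over the last bump at 0.99, then it drops into the detent and stays. The twist of the knob does not turn it out.
- turntable_axis (a point): point on the vertical axis of the turntable, in the top face (34 mm above the table) of its steel disc, 268 mm across; the green base below it is 330 mm across and fixed.
- post_mid (a point): on the axis of the upright red-tipped steel post by which the turntable is turned, 20 mm below its top and 40 mm above the disc. The post is 16 mm in diameter, 60 mm tall, fixed to the disc 118 mm from the turntable's axis. A tray with 14 mm high walls begins 26 mm inwards of the post's side.
- socket_mouth (a point): centre of the bayonet socket's mouth, in the flat top of a 60 x 60 mm brass block 40 mm tall on the disc, 60 mm from the turntable's axis, opposite the post; turns with it. z up; x axis along the two pin slots (white marks), y to the seated pin places (red marks). Stem hole 24 mm across; slots 10 mm wide, reaching 21 mm from the centre; lip 4 mm thick, pins turn below it.
- spring_cup (a joint): how far the socket's spring is pressed, m: 0 free (3 N; the stem meets it with the flange 8 mm above the socket), 0.004 with pins just under the lip (6.5 N; a turned knob let go rises to here), 0.008 with the flange flush (10 N). Under the lip the pins turn only clockwise from above, a quarter turn to a stop.
- knob_center (a point): centre of the loose bayonet knob, on its axis, 20 mm above the underside of its flange; z up, x axis along its two pins (cream bar on top). Round black head to grip: 40 mm in diameter, 36 mm tall, above a brass flange 52 mm across, 4 mm thick. Stands upright in the parking collar at any yaw at the start; a half turn fits the same.
- knob: the same knob; origin on its axis in the flange's underside, axes as above. Below the flange: stem 20 mm in diameter, 22 mm long, its last 6 mm tapered to 12 mm; two opposite pins 6 mm thick, their axis 11 mm below the flange, tips 18 mm from the knob's axis. Mass 0.11 to 0.23 kg.
- park: fixed steel parking collar, a ring 68 mm across and 44 mm tall with a 41 mm bore; origin at the centre of its underside. The knob's flange rests on its rim with the stem hanging inside, and lifts straight out. It stands either left or right of the turntable.
- tongs: cream rivet tongs lying on the table, 250 mm long; leave alone; origin near the middle of the underside.
- rivet_set1: chrome rivet set standing on the table, 32 mm in diameter, 75 mm tall; leave alone; origin under its centre.
- rivet_set2: a second rivet set like the first; leave alone.
- bucking_bar: heavy iron bucking bar, 155 x 50 x 42 mm; leave alone; origin under its main block.
- hammer: hammer lying at the right; leave alone; origin in the underside of the handle.
- grease_jar: amber jar with steel cap, 68 mm in diameter, 80 mm tall, at the left; leave alone; origin under its centre.
Mind the look-alikes: they are no part of the job. What is shaped like the knob but turquoise is not meant. Leave any green look-alike of the park alone.

How it is judged (in metres and radians):
On the way, in this order (a step that is already met when the one before it is completed fails the run):
1. the turntable is turned into its detent, the knob still parked (value of joint turntable above 1.01 rad and horizontal distance between knob_center and park below 0.02 m), for 0.3 s.
2. the knob's pins have gone down through the slots of the socket (z of knob_center in the frame of socket_mouth below 0.0245 m and horizontal distance between knob_center and socket_mouth below 0.005 m), for 0.1 s.
At the end, for the whole second after the job is handed in: Turntable in its detent (joint 1.0 to 1.1); knob upright in the socket within 5 mm, its pins within 15 degrees of the seated marks, its flange within 2 mm of flush and the spring pressed by more than 6 mm; the fingers still bear on the knob with more than 3 N (value of joint turntable between 1 and 1.1 rad and z of knob_center in the frame of socket_mouth between 0.017 and 0.022 m and horizontal distance between knob_center and socket_mouth below 0.005 m and angle between the x axis of knob_center and the y axis of socket_mouth, either way round below 0.26 rad and angle between knob_center's own z axis and vertical below 0.1 rad and value of joint spring_cup above 0.006 m and contact force between the fingers and knob above 3 N); the arm keeps its last pose, push and grip.
It fails at once if a bystander is moved by more than 30 mm (distance of any of tongs, rivet_set1, rivet_set2, bucking_bar, hammer, grease_jar from where it was at the start of the episode above 0.03 m).
It also fails if it takes over 64 s, if anything falls off the work surface, if the arm or the gripper's body presses on something with over 40 N, if the wrist force passes 120 N, or if a joint passes its speed limit or range.

## Working session

There is one attempt and no reset: what is moved stays moved. The work goes in short steps, Python scripts to look and compute and a tool call to move; the robot and the scene stay as the last step left them, time stands still between calls to the robot, and variables do not carry over. Pictures are saved under pics/ and viewed, at most 10 in all, crops included, and the job is handed in when it is done.

Besides the shell and the picture viewer there is one more tool, called as name(argument=value, ...), one argument or row to a line, values as JSON. move_arm: Moves the arm, as the interface text tells. Its arguments: {"type":"object","properties":{"commands":{"type":"array"}},"required":["commands"]}

```bash
mkdir -p pics; cat > h.py <<'E'
import numpy as np, cv2
from cell import state, read_camera, camera_info, env
def ray(name,u,v):
    c=camera_info(name);K=np.array(c["K"]);T=np.array(c["cam_to_world"]);k=c["k1"]
    d=np.array([(u-K[0,2])/K[0,0],(v-K[1,2])/K[1,1]]);s=d.copy()
    for _ in range(30): s=d/(1+k*(s@s))
    return T[:3,3],T[:3,:3]@np.array([s[0],s[1],1])
def onz(name,u,v,z):
    o,d=ray(name,u,v);return (o+d*(z-o[2])/d[2])
def proj(name,p):
    c=camera_info(name);K=np.array(c["K"]);T=np.array(c["cam_to_world"])
    q=T[:3,:3].T@(np.array(p,float)-T[:3,3]);s=q[:2]/q[2];s=s*(1+c["k1"]*(s@s))
    return K[:2,:2]@s+K[:2,2]
def tri(a,b):
    (o1,d1),(o2,d2)=a,b
    t=np.linalg.lstsq(np.c_[d1,-d2],o2-o1,rcond=None)[0]
    p,q=o1+t[0]*d1,o2+t[1]*d2
    return (p+q)/2,np.linalg.norm(p-q)
E
python3 - <<'E'
from h import *
for n in("top","side"):
    cv2.imwrite(f"pics/{n}0.png",read_camera(n));c=camera_info(n);print(n,c)
print(state())
E
```

```text
top {'K': array([[502.87361195,   0.        , 322.06436691],
       [  0.        , 502.87361195, 240.44351948],
       [  0.        ,   0.        ,   1.        ]]), 'k1': -0.05455490821002089, 'cam_to_world': array([[ 1.80804011e-02, -9.85432204e-01,  1.69104907e-01,
         2.76813299e+02],
       [-9.99778181e-01, -1.96461897e-02, -7.59053993e-03,
         1.14375700e+01],
       [ 1.08022296e-02, -1.68930156e-01, -9.85568828e-01,
         1.71262712e+03],
       [ 0.00000000e+00,  0.00000000e+00,  0.00000000e+00,
         1.00000000e+00]])}
side {'K': array([[475.5093192 ,   0.        , 316.19558646],
       [  0.        , 475.5093192 , 239.04970349],
       [  0.        ,   0.        ,   1.        ]]), 'k1': 0.03106072592019689, 'cam_to_world': array([[-9.21267896e-01, -2.72534795e-01,  2.77471167e-01,
         1.85919410e+02],
       [-3.88729401e-01,  6.68062457e-01, -6.34493503e-01,
         8.20112036e+02],
       [-1.24465128e-02, -6.92399696e-01, -7.21406782e-01,
         1.01948864e+03],
       [ 0.00000000e+00,  0.00000000e+00,  0.00000000e+00,
         1.00000000e+00]])}
{'t': 0.1, 'joints': array([-1.42758549e+00,  4.91490223e-01,  1.55934902e+00, -9.98130420e-06,
        1.09171565e+00, -1.05652464e-01]), 'qvel': array([-0.00077181,  0.00018576, -0.00309653,  0.00011512, -0.00011037,
        0.00034009]), 'tau': array([ 3.63606567e-03, -6.13625121e+01, -2.58604342e+01,  6.94673415e-02,
        4.70212474e-02, -5.36134712e-05]), 'eef_pos': array([ 153.89327634, -605.51751013,  180.13942914]), 'tcp_rot': array([-3.14063484e+00, -9.26702628e-05,  2.48867862e-01]), 'ft_force': array([ 0.16924789, -0.64997618,  0.24703951]), 'moment': array([-0.03918532,  0.00757725,  0.00523341]), 'grip_force': 0.0, 'opening': 0.996045138674859}
```

View pics/top0.png

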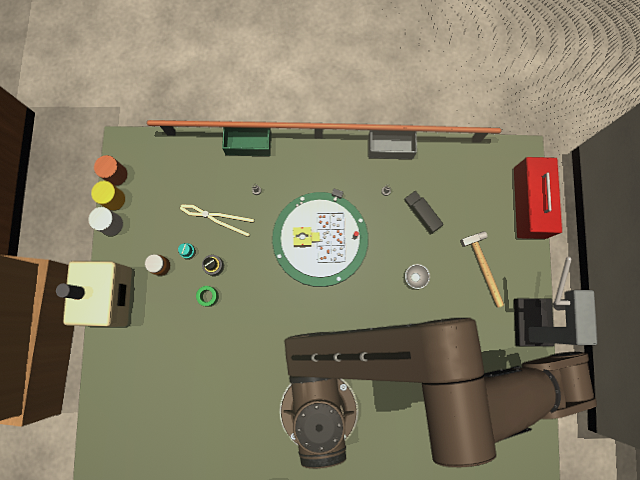

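View pics/side0.png

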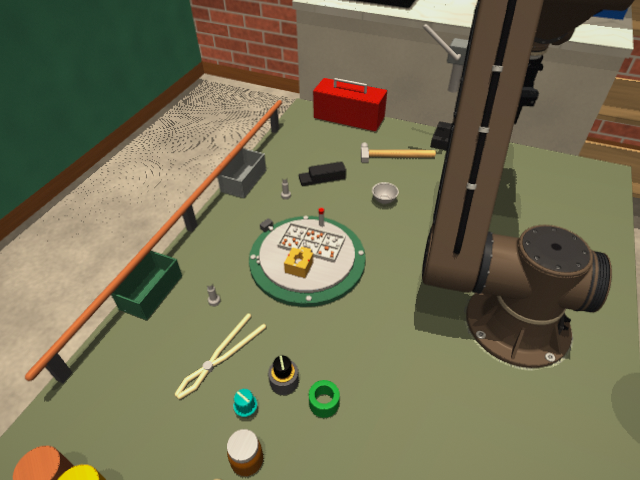

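The top view shows the post at (356,235), the socket at (303,237), the black knob in its collar at (212,265), the turquoise decoy at (187,251) and the green ring at (207,296). The side view agrees, with the knob at (283,367) and the post at (321,213). Next I'll measure these.

```bash
cat > m.py <<'E'
from h import *
def blob(m,box,largest=True):
    x0,y0,x1,y1=box;mm=np.zeros_like(m);mm[y0:y1,x0:x1]=m[y0:y1,x0:x1]
    n,l,s,c=cv2.connectedComponentsWithStats(mm)
    i=1+np.argmax(s[1:,4]);return c[i],s[i],(l==i)
E
python3 - <<'E'
from m import *
im={n:cv2.imread(f"pics/{n}0.png") for n in("top","side")}
hsv={n:cv2.cvtColor(im[n],cv2.COLOR_BGR2HSV) for n in im}
R=lambda n,lo,hi:cv2.inRange(hsv[n],lo,hi)
red=lambda n:R(n,(0,150,90),(8,255,255))|R(n,(172,150,90),(180,255,255))
a=blob(red("top"),(348,225,366,245));b=blob(red("side"),(310,203,332,218));print("red",a[:2],b[:2])
print(onz("top",*a[0],90),tri(ray("top",*a[0]),ray("side",*b[0])))
# base green
g=R("top",(60,80,40),(95,255,200));c,s,m=blob(g,(260,180,380,300))
cn=max(cv2.findContours(m.astype(np.uint8),0,2)[0],key=cv2.contourArea);h=cv2.convexHull(cn)
P=np.array([onz("top",*p[0],20)[:2] for p in h]);A=np.c_[2*P,np.ones(len(P))];q=np.linalg.lstsq(A,(P**2).sum(1),rcond=None)[0]
print("base",s,q[:2],np.sqrt(q[2]+q[:2]@q[:2]))
w=cv2.inRange(hsv["top"],(0,0,190),(180,40,255));c,s,m=blob(w,(260,180,380,300))
h=cv2.convexHull(max(cv2.findContours(m.astype(np.uint8),0,2)[0],key=cv2.contourArea))
P=np.array([onz("top",*p[0],34)[:2] for p in h]);A=np.c_[2*P,np.ones(len(P))];q=np.linalg.lstsq(A,(P**2).sum(1),rcond=None)[0]
print("disc",s,q[:2],np.sqrt(q[2]+q[:2]@q[:2]))
y=R("top",(20,100,100),(35,255,255));c,s,m=blob(y,(285,220,325,255));r=cv2.minAreaRect(np.argwhere(m)[:,::-1].astype(np.float32));print("brass",c,s,r,onz("top",*r[0],74))
for n,bx in(("top",(190,245,235,285)),("side",(255,340,315,400))):
    x0,y0,x1,y1=bx
    cv2.imwrite(f"pics/k{n}.png",cv2.resize(im[n][y0:y1,x0:x1],None,fx=8,fy=8,interpolation=cv2.INTER_NEAREST))
a=cv2.resize(im["top"][245:285,190:235],None,fx=8,fy=8,interpolation=0);b=cv2.resize(im["side"][340:400,255:315],None,fx=6,fy=6,interpolation=0)[:320]
c=cv2.resize(im["top"][215:262,280:370],None,fx=8,fy=8,interpolation=0)[:,:720]
o=np.zeros((600,760,3),np.uint8);b=cv2.resize(b,(360,320));
o[:224,:360]=cv2.resize(c,(360,188))[0:0].sum() if 0 else 0
o[:280,:315]=a[:280];o[:280,320:680]=b[:280];o[285:600,:720]=c[:315]
cv2.imwrite("pics/mix.png",o)
E
```

```text
red (array([355.71428571, 233.5       ]), array([354, 232,   4,   4,  14], dtype=int32)) (array([320.83333333, 210.36666667]), array([318, 208,   6,   6,  30], dtype=int32))
[ 580.56694929 -111.16485389   90.        ] (array([ 579.40357209, -111.953676  ,   85.62874889]), np.float64(4.014269964164674))
base [ 273  193   94   93 1756] [575.01401239   6.45307518] 161.69256845148672
disc [ 281  200   79   77 3912] [576.44344193   6.22356284] 133.00393200544588
brass [304.73529412 236.00326797] [293 227  27  19 306] ((306.0736083984375, 235.5304718017578), (18.025503158569336, 25.292701721191406), 85.91438293457031) [573.41604721  52.05113217  74.        ]Traceback (most recent call last):
  File "<stdin>", line 25, in <module>
ValueError: could not broadcast input array from shape (280,360,3) into shape (280,315,3)
```

```bash
python3 - <<'E'
from m import *
im={n:cv2.imread(f"pics/{n}0.png") for n in("top","side")}
f=lambda n,x0,y0,x1,y1,w,h:cv2.resize(im[n][y0:y1,x0:x1],(w,h),interpolation=0)
o=np.zeros((600,720,3),np.uint8)
o[:280,:280]=f("top",195,247,230,282,280,280);o[:280,290:570]=f("side",260,345,306,391,280,280);o[290:600,:640]=f("top",285,216,365,255,640,310)
cv2.imwrite("pics/mix.png",o)
E
```

```text
(no output)
```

View pics/mix.png

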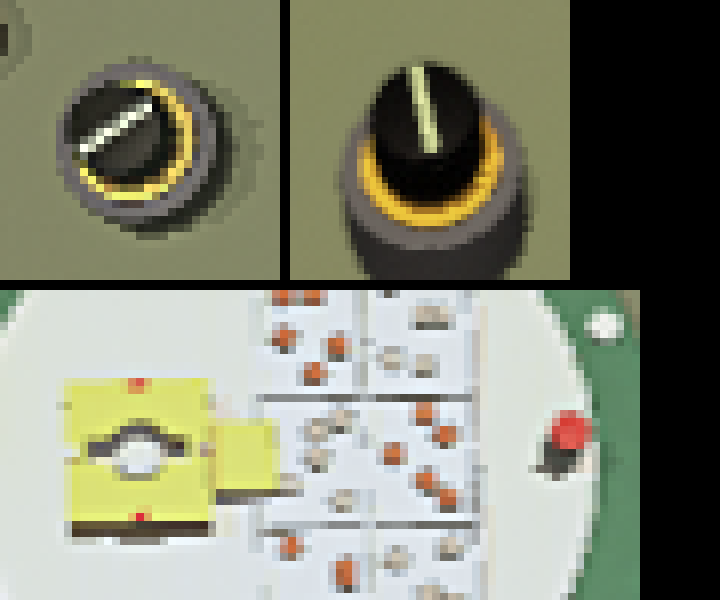

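The mix shows the knob's cream bar running from about (205,265.7) to (214.1,260.2) in the top view. In the side view it runs from (280.6,356.2) to (283.5,369.6). The socket's red marks are at about (302.4,227.6) and (302.4,244.6) in the top view.

```bash
python3 - <<'E'
from m import *
a,b=onz("top",205.2,265.8,84.5),onz("top",214,260.3,84.5);print("bar top",a,b,(a+b)/2,np.degrees(np.arctan2(*(b-a)[1::-1])))
c,d=onz("side",280.7,356.3,84.5),onz("side",283.6,369.8,84.5);print("bar side",c,d,(c+d)/2,np.degrees(np.arctan2(*(d-c)[1::-1])))
print("tri",tri(ray("top",209.6,263.0),ray("side",282.1,363)))
for n in("top","side"):
    im=cv2.cvtColor(cv2.imread(f"pics/{n}0.png"),cv2.COLOR_BGR2HSV);y=cv2.inRange(im,(15,120,90),(35,255,255))
    bx=(195,247,230,282) if n=="top" else (260,345,306,391)
    q=np.argwhere(y[bx[1]:bx[3],bx[0]:bx[2]])[:,::-1]+bx[:2]
    P=np.array([onz(n,*p,48)[:2] for p in q]);A=np.c_[2*P,np.ones(len(P))];s=np.linalg.lstsq(A,(P**2).sum(1),rcond=None)[0];print("flange",s[:2],np.sqrt(s[2]+s[:2]@s[:2]))
p,q=onz("top",302.4,227.6,74),onz("top",302.4,244.6,74);print("sock",p,q,(p+q)/2)
o=onz("top",320,239,34)
E
```

```text
bar top [464.75707029 378.15616183  84.5       ] [483.39590984 350.36327564  84.5       ] [474.07649006 364.25971873  84.5       ] -56.1528721922702
bar side [478.77843719 357.11726966  84.5       ] [458.78770647 384.00616619  84.5       ] [468.78307183 370.56171792  84.5       ] 126.62920547281199
tri (array([473.73729336, 365.99772364,  74.21059022]), np.float64(3.5799101484115616))
flange [475.51462533 367.43056132] 22.78263869273291
flange [470.63170284 369.71640615] 23.20847382092154
sock [599.92124608  64.87119828  74.        ] [542.76090562  63.45772577  74.        ] [571.34107585  64.16446203  74.        ]
```

move_arm(
  commands=[
    [[3,3.2,0],[0,0,-5],0],
    [[3,3.2,0],[0,0,-5],0],
    [[3,3.2,0],[0,0,-4.3],0],
    [[3,3.2,0],[0,0,0],0],
    [[3,3.2,0],[0,0,0],0],
    [[3,3.2,0],[0,0,0],0],
    [[3,3.2,0],[0,0,0],0],
    [[3,3.2,0],[0,0,0],0],
    [[3,3.2,0],[0,0,0],0],
    [[3,3.2,0],[0,0,0],0],
  ],
)

```text
t: 1.1
eef_pos: [454.8, -284.2, 180.5]
tcp_rot: [-3.141, 0.0, -0.001]
ft_force: [-0.4, -0.5, -0.1]
opening: 0.216
grip_force: 0.0
```

Follows exactly. Continue to (617, -111), then down to z 58.

move_arm(
  commands=[
    [[3.3,3.4,0],[0,0,0],0],
    [[3.3,3.5,0],[0,0,0],0],
    [[3.3,3.5,0],[0,0,0],0],
    [[3.3,3.5,0],[0,0,0],0],
    [[3,3.4,0],[0,0,0],0],
    [[0,0,-4],[0,0,0],0],
    [[0,0,-4],[0,0,0],0],
    [[0,0,-3],[0,0,0],0],
    [[0,0,-1.2],[0,0,0],0],
    [[0,0,0],[0,0,0],0],
  ],
)

```text
t: 2.1
eef_pos: [615.3, -112.6, 57.3]
tcp_rot: [-3.141, 0.003, -0.001]
ft_force: [-0.0, 1.0, -0.0]
opening: 0.005
grip_force: 0.0
```

```bash
python3 - <<'E'
from h import *
a=read_camera("top");b=read_camera("side")
o=np.hstack([cv2.resize(a[180:300,260:380],(400,400)),cv2.resize(b[180:320,240:380],(400,400))]);cv2.imwrite("pics/p1.png",o)
print(state()["eef_pos"],state()["ft_force"])
# push path: finger behind post on circle
c=np.array([575,5.5])
for th in range(-87,-150,-5):
    t=np.radians(th);r=np.array([np.cos(t),np.sin(t)]);p=c+118*r-18*np.array([np.sin(t),-np.cos(t)]);print(th,p.round(1))
E
```

```text
[ 616.56785895 -113.06956455   59.81235861] [0.46783633 0.21427097 0.78308793]
-87 [ 599.2 -111.4]
-92 [ 588.9 -113.1]
-97 [ 578.5 -113.8]
-102 [ 568.1 -113.7]
-107 [ 557.7 -112.6]
-112 [ 547.5 -110.7]
-117 [ 537.5 -107.8]
-122 [ 527.7 -104.1]
-127 [518.4 -99.6]
-132 [509.4 -94.2]
-137 [501.  -88.1]
-142 [493.1 -81.3]
-147 [485.8 -73.9]
```

View pics/p1.png

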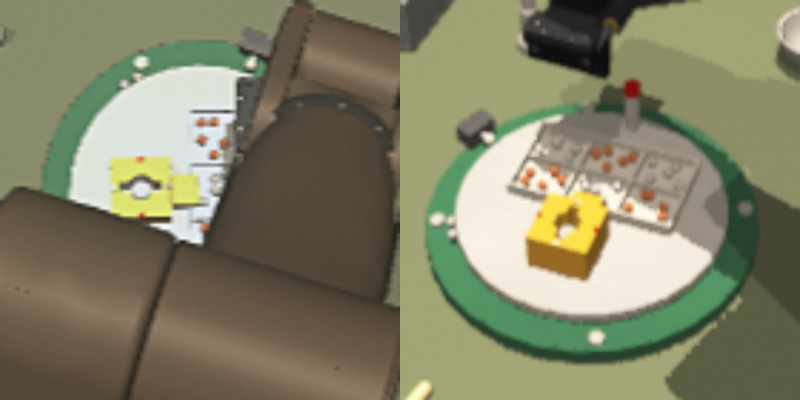

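```bash
python3 -c "
from h import *
for p in ((616,-113,59),(616,-113,136),(580,-112,94),(580,-112,34)): print(p,proj('side',p), (proj('side',p)-[240,180])/0.35+[400,0])
"
```

```text
(616, -113, 59) [308.90232843 213.46613081] [596.86379551  95.61751661]
(616, -113, 136) [308.26249024 193.60526407] [595.03568639  38.87218307]
(580, -112, 94) [319.95058303 208.01426554] [628.43023722  80.04075869]
(580, -112, 34) [320.08665291 222.96269483] [628.8190083  122.75055666]
```

move_arm(
  commands=[
    [[-1.2,0,0],[0,0,0],0],
    [[-1.5,0,0],[0,0,-5],0],
    [[-1,-0.1,0],[0,0,-5],0],
    [[-1,0,0],[0,0,-5],0],
    [[-1,0.1,0],[0,0,-5],0],
    [[-1,0.2,0],[0,0,-5],0],
    [[-1,0.3,0],[0,0,-5],0],
    [[-1,0.3,0],[0,0,-5],0],
    [[-0.5,0.2,0],[0,0,-2],0],
    [[0,0,0],[0,0,0],0],
  ],
)

```text
t: 3.2
eef_pos: [524.3, -103.0, 60.5]
tcp_rot: [-3.141, -0.003, -0.647]
ft_force: [0.0, -0.2, -0.5]
opening: 0.002
grip_force: 0.0
```

```bash
python3 - <<'E'
from h import *
b=read_camera("side")
cv2.imwrite("pics/p2.png",cv2.resize(b[180:320,240:380],(400,400)))
print(state()["eef_pos"],state()["ft_force"])
E
```

```text
[ 524.75394629 -103.11606543   60.2785342 ] [0.82433864 0.09196914 0.09857907]
```

View pics/p2.png

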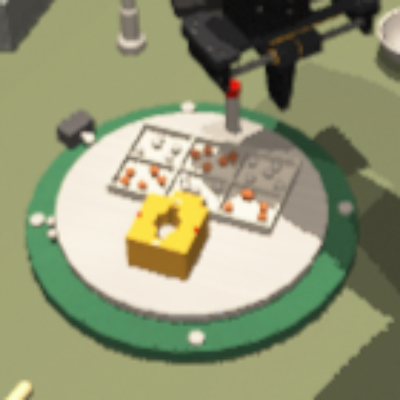

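```bash
python3 -c "
from h import *
for p in ((524,-103,60),(580,-112,94),(580,-112,34)): print(p,proj('side',p), (proj('side',p)-[240,180])/0.35)
# red, both, and post base in side
b=cv2.cvtColor(read_camera('side'),cv2.COLOR_BGR2HSV);m=cv2.inRange(b,(0,150,90),(8,255,255))|cv2.inRange(b,(172,150,90),(180,255,255))
print(np.argwhere(m[200:225,305:335])[:,::-1].mean(0)+[305,200])
for z in (86,94):print(onz('side',*(np.argwhere(m[200:225,305:335])[:,::-1].mean(0)+[305,200]),z))
"
```

```text
(524, -103, 60) [336.76127301 223.62704686] [276.46078002 124.64870531]
(580, -112, 94) [319.95058303 208.01426554] [228.43023722  80.04075869]
(580, -112, 34) [320.08665291 222.96269483] [228.8190083  122.75055666]
[321.26086957 210.60869565]
[ 575.65509863 -111.25846839   86.        ]
[ 572.31506282 -103.27662086   94.        ]
```

```bash
python3 - <<'E'
from h import *
b=read_camera("side");t=read_camera("top")
o=np.hstack([cv2.resize(b[160:240,290:370],(480,480),interpolation=0),cv2.resize(t[200:300,290:344],(260,480),interpolation=0)])
cv2.imwrite("pics/p3.png",o)
print(state())
E
```

```text
{'t': 3.4, 'joints': array([-3.17469245e-01,  5.25049574e-01,  1.90424840e+00, -1.54547245e-04,
        7.10803289e-01,  1.89914968e+00]), 'qvel': array([ 0.0005527 ,  0.00948309,  0.00412335,  0.00101407, -0.00409127,
        0.0042603 ]), 'tau': array([ 1.74481171e-02, -5.58149457e+01, -1.78018892e+01,  4.74524510e-03,
       -8.23860546e-02, -7.40557996e-03]), 'eef_pos': array([ 524.63799375, -103.05328528,   59.35172764]), 'tcp_rot': array([-3.14120732e+00, -1.44427895e-03, -6.45705829e-01]), 'ft_force': array([-0.44648916,  0.06733886, -0.70598971]), 'moment': array([ 0.10015984, -0.01446682,  0.01184687]), 'grip_force': 0.0, 'opening': 0.002123488510519844}
```

View pics/p3.png

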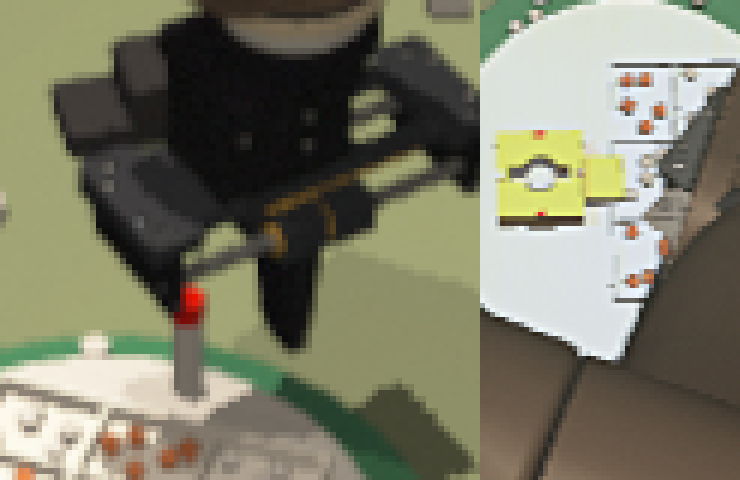

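```bash
python3 - <<'E'
from h import *
print("axis proj",proj("side",(575,5.5,34)),[proj("side",(575+134*np.cos(a),5.5+134*np.sin(a),34)).round(1).tolist() for a in np.arange(0,6.28,np.pi/2)])
print("sock top",proj("side",(571,64,74)))
print("tip@z60",onz("side",338.7,217.5,60),"tip@z80",onz("side",338.7,217.5,80))
for u,v in((321.5,226.5),(321.5,225)):print("base",onz("side",u,v,34))
im=cv2.imread("pics/side0.png")
for v in range(205,232): print(v,im[v,319:324].tolist())
E
```

```text
axis proj [305.68735451 250.47797295] [[263.2, 237.5], [285.2, 285.3], [350.6, 264.2], [323.8, 219.8]]
sock top [297.8017491  255.75930037]
tip@z60 [ 528.00380502 -129.01166203   60.        ] tip@z80 [ 520.87324863 -109.2277135    80.        ]
base [570.41540726 -99.78039533  34.        ]
base [ 572.82163056 -105.60806029   34.        ]
205 [[97, 138, 135], [96, 137, 134], [97, 138, 135], [97, 137, 134], [96, 138, 135]]
206 [[97, 137, 135], [97, 138, 135], [97, 138, 135], [97, 138, 135], [97, 137, 135]]
207 [[87, 124, 150], [79, 114, 164], [75, 109, 174], [80, 115, 166], [91, 130, 142]]
208 [[51, 77, 201], [36, 56, 213], [23, 40, 220], [36, 57, 216], [65, 94, 183]]
209 [[0, 15, 229], [0, 15, 229], [0, 17, 230], [0, 13, 230], [25, 45, 216]]
210 [[0, 16, 213], [2, 21, 228], [6, 22, 228], [6, 21, 219], [27, 44, 186]]
211 [[10, 16, 150], [8, 19, 187], [11, 21, 184], [11, 21, 162], [25, 41, 123]]
212 [[8, 11, 101], [6, 11, 106], [4, 10, 107], [3, 9, 102], [34, 50, 102]]
213 [[23, 27, 97], [6, 13, 108], [5, 7, 107], [16, 20, 103], [51, 69, 102]]
214 [[60, 66, 94], [58, 65, 105], [58, 64, 1
[... 730 characters left out ...]
24 [[85, 94, 100], [85, 94, 100], [85, 93, 100], [81, 88, 95], [98, 109, 117]]
225 [[130, 142, 154], [91, 100, 107], [87, 96, 102], [88, 97, 103], [97, 107, 115]]
226 [[174, 192, 207], [146, 160, 173], [131, 144, 155], [114, 125, 135], [149, 163, 175]]
227 [[187, 206, 220], [186, 205, 220], [177, 195, 210], [162, 178, 192], [185, 204, 219]]
228 [[188, 209, 221], [186, 206, 220], [187, 207, 221], [187, 207, 221], [186, 206, 221]]
229 [[188, 210, 221], [188, 210, 221], [193, 217, 225], [191, 213, 224], [188, 209, 222]]
230 [[151, 169, 178], [155, 175, 183], [169, 189, 199], [176, 198, 209], [187, 209, 220]]
231 [[95, 105, 114], [96, 106, 115], [100, 112, 120], [125, 141, 150], [150, 169, 178]]
```

move_arm(
  commands=[
    [[0,-2,1],[0,0,8],0],
    [[0,-2,1],[0,0,8],0],
    [[0,-2,0],[0,0,8],0],
    [[0,0,0],[0,0,8],0],
    [[0,0,0],[0,0,5],0],
    [[0,0,0],[0,0,0],0],
    [[0,0,0],[0,0,0],0],
  ],
)

```text
t: 4.1
eef_pos: [524.1, -162.8, 78.7]
tcp_rot: [3.141, -0.0, -0.003]
ft_force: [-0.9, 0.8, -0.5]
opening: 0.005
grip_force: 0.0
```

```bash
python3 - <<'E'
from h import *
b=read_camera("side");e=state()["eef_pos"];p=proj("side",e);print(e,p,state()["tcp_rot"])
u,v=map(int,p);cv2.imwrite("pics/p4.png",cv2.resize(b[v-60:v+40,u-60:u+60],(720,600),interpolation=0));print(u-60,v-60)
E
```

```text
[ 524.06822611 -162.74696806   78.6971395 ] [344.21633636 205.87973512] [ 3.14146964e+00 -7.71142680e-05 -2.91123134e-03]
284 145
```

View pics/p4.png

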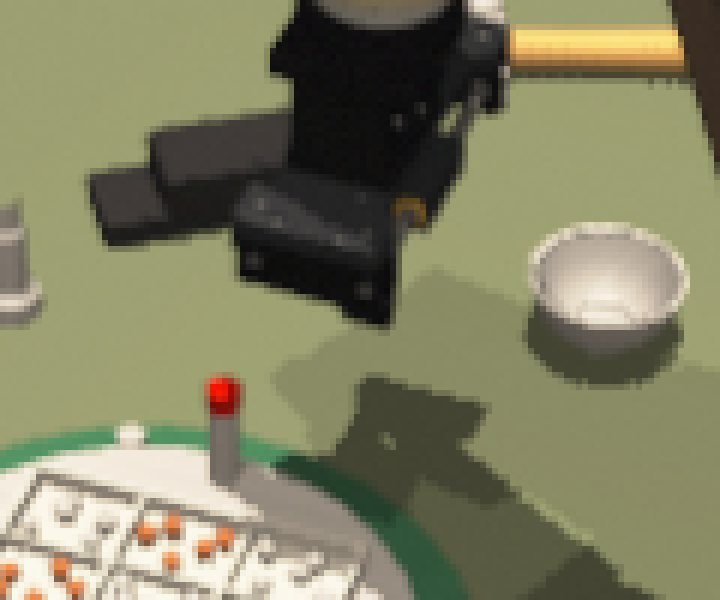

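```bash
python3 - <<'E'
from h import *
for z in(157,170,185,200):
  print(z,[((proj("side",(524+dx,-163+90,z))-[284,145])*6).round() .tolist() for dx in(-37,37)],((proj("side",(524,-163,z-78))-[284,145])*6).round())
print([(onz("side",284+u/6,145+v/6,0)).round() for u,v in((360,380),(485,405),(340,450),(275,375))])
b=read_camera("top");e=state()["eef_pos"];print(proj("top",e), proj("top",e+[0,0,100]))
cv2.imwrite("pics/p5.png",np.vstack([cv2.resize(b[180:300,310:430],(480,480),interpolation=0)]))
E
```

```text
157 [[374.0, 381.0], [220.0, 340.0]] [362. 365.]
170 [[375.0, 360.0], [220.0, 318.0]] [362. 345.]
185 [[376.0, 334.0], [220.0, 293.0]] [363. 321.]
200 [[377.0, 308.0], [220.0, 267.0]] [364. 298.]
[array([ 549., -234.,    0.]), array([ 482., -240.,   -0.]), array([ 540., -180.,    0.]), array([ 592., -221.,    0.])]
[370.98538603 251.32872203] [374.4323341  246.55791711]
```

View pics/p5.png

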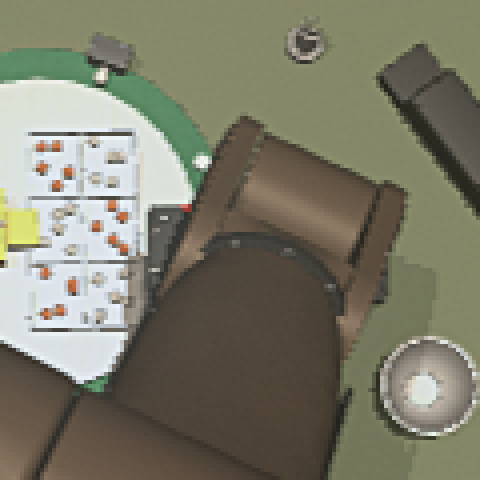

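```bash
python3 - <<'E'
from h import *
S=[(284+238/6,145+235/6),(284+238/6,145+280/6)];T=(310+151/4,180+206/4)
for s in S: print(tri(ray("top",*T),ray("side",*s)))
for z in(157,190,215): print(z,(proj("top",(561,-73,z))-[310,180])*4)
E
```

```text
(array([558.74335343, -78.3656711 , 215.90921743]), np.float64(7.961401387557373))
(array([561.92509905, -80.49459393, 188.01009315]), np.float64(12.293014057458572))
157 [140.75790174 221.94539804]
190 [143.16136393 214.29281121]
215 [145.05027746 208.27820473]
```

move_arm(
  commands=[
    [[4,0,1],[0,0,0],0],
    [[4,0,1],[0,0,0],0],
    [[1.6,0,0],[0,0,0],0],
    [[0,2.6,0],[0,0,0],0],
    [[0,2.6,0],[0,0,0],0],
    [[0,0,-3],[0,0,0],0],
    [[0,0,-2.7],[0,0,0],0],
    [[0,0,0],[0,0,0],0],
    [[-1,0,0],[0,0,0],0],
    [[0,0,0],[0,0,0],0],
  ],
)

```text
t: 5.2
eef_pos: [609.3, -110.9, 42.9]
tcp_rot: [3.141, -0.001, -0.001]
ft_force: [0.8, 0.2, 0.4]
opening: 0.005
grip_force: 0.0
```

move_arm(
  commands=[
    [[-0.5,0,0],[0,0,0],0],
    [[-0.5,0,0],[0,0,0],0],
    [[-0.5,0,0],[0,0,0],0],
    [[-0.5,0,0],[0,0,0],0],
    [[-0.5,0,0],[0,0,0],0],
    [[-0.5,0,0],[0,0,-4],0],
  ],
)

```text
t: 5.8
eef_pos: [579.7, -111.0, 41.8]
tcp_rot: [3.141, -0.0, -0.071]
ft_force: [1.6, -1.3, 0.8]
opening: 0.007
grip_force: 0.9
```

```bash
cat >> m.py <<'E'
def red_side(save=None):
    b=read_camera("side");h=cv2.cvtColor(b,cv2.COLOR_BGR2HSV)
    m=cv2.inRange(h,(0,170,90),(8,255,255))|cv2.inRange(h,(172,170,90),(180,255,255))
    s=[(c.round(1).tolist(),a) for c,a in blobs(m,(240,195,375,300))]
    y=cv2.inRange(h,(20,120,90),(35,255,255))
    return s,blobs(y,(250,220,360,300))[:2],b
def blobs(m,box):
    x0,y0,x1,y1=box;n,l,s,c=cv2.connectedComponentsWithStats(m[y0:y1,x0:x1])
    return sorted([(c[i]+[x0,y0],int(s[i,4])) for i in range(1,n) if s[i,4]>5],key=lambda t:-t[1])
E
python3 -c "
from m import *
r=red_side();print(r[:2]);print(proj('side',(579.7,-111,42)))"
```

```text
([([326.3, 212.2], 24)], [(array([296.06703911, 256.18435754]), 358)])
[320.03293656 221.26753551]
```

move_arm(
  commands=[
    [[-1,0,0],[0,0,-5],0],
    [[-1,0.1,0],[0,0,-5],0],
    [[-1,0.2,0],[0,0,-5],0],
    [[-1,0.3,0],[0,0,-5],0],
    [[-1,0.3,0],[0,0,-5],0],
    [[-0.5,0.2,0],[0,0,-3],0],
    [[0,0,0],[0,0,0],0],
  ],
)

```text
t: 6.55
eef_pos: [524.1, -99.4, 41.6]
tcp_rot: [3.141, 0.001, -0.559]
ft_force: [-0.3, 0.8, 0.1]
opening: 0.004
grip_force: 0.0
```

```bash
python3 -c "
from m import *
r=red_side();print(r[:2]);print([onz('side',*r[0][0][0],88)])"
```

```text
([([342.0, 221.9], 28)], [(array([289.5188172 , 250.85483871]), 372)])
[array([503.01679881, -88.07801114,  88.        ])]
```

move_arm(
  commands=[
    [[-0.4,0.25,0],[0,0,-2],0],
    [[-0.4,0.27,0],[0,0,-2],0],
    [[0,0,0],[0,0,0],0],
  ],
)

```text
t: 6.9
eef_pos: [516.7, -94.4, 41.6]
tcp_rot: [3.141, 0.001, -0.628]
ft_force: [0.3, 0.5, 0.0]
opening: 0.003
grip_force: 0.0
```

move_arm(
  commands=[
    [[-0.3,0.2,0],[0,0,-2],0],
    [[-0.2,0.15,0],[0,0,-2],0],
    [[0,0,0],[0,0,0],0],
  ],
)

```text
t: 7.2
eef_pos: [512.0, -91.1, 41.6]
tcp_rot: [3.141, 0.0, -0.697]
ft_force: [0.7, -0.1, -0.2]
opening: 0.007
grip_force: 0.0
```

move_arm(
  commands=[
    [[-0.3,0.22,0],[0,0,-2],0],
    [[-0.2,0.15,0],[0,0,-2],0],
    [[0,0,0],[0,0,0],0],
  ],
)

```text
t: 7.5
eef_pos: [508.7, -89.0, 41.8]
tcp_rot: [-3.141, -0.004, -0.766]
ft_force: [3.8, -11.0, -4.3]
opening: 0.004
grip_force: 5.2
```

```bash
python3 -c "
from m import *
r=red_side();print(r[:2]);print([onz('side',*r[0][0][0],88)],state()['ft_force'])"
```

```text
([([345.0, 225.8], 29)], [(array([288.31521739, 249.12771739]), 368)])
[array([489.75631771, -76.62852579,  88.        ])] [  3.68653182 -10.247701    -4.27677834]
```

move_arm(
  commands=[
    [[-0.15,0.15,0],[0,0,0],0],
    [[0,0,0],[0,0,0],0],
  ],
)

```text
t: 7.75
eef_pos: [507.2, -87.5, 41.8]
tcp_rot: [-3.141, -0.004, -0.766]
ft_force: [2.7, -7.6, -1.5]
opening: 0.007
grip_force: 3.3
```

```bash
python3 -c "
from m import *
r=red_side();print(r[:2]);print([onz('side',*r[0][0][0],88)],state()['ft_force'])"
```

```text
([([345.0, 226.3], 28)], [(array([288.05405405, 248.7972973 ]), 370)])
[array([489.06252177, -74.77100598,  88.        ])] [ 1.86970263 -6.24893425 -1.72391207]
```

move_arm(
  commands=[
    [[-0.15,0.15,0],[0,0,0],0],
    [[0,0,0],[0,0,0],0],
  ],
)

```text
t: 8.0
eef_pos: [504.3, -84.8, 41.6]
tcp_rot: [3.142, -0.0, -0.766]
ft_force: [0.8, -0.7, -0.3]
opening: 0.008
grip_force: 0.0
```

move_arm(
  commands=[
    [[-0.15,0.15,0],[0,0,0],0],
    [[0,0,0],[0,0,0],0],
  ],
)

```text
t: 8.2
eef_pos: [502.2, -82.7, 41.6]
tcp_rot: [3.141, 0.001, -0.768]
ft_force: [0.3, 0.1, -0.3]
opening: 0.001
grip_force: 0.0
```

```bash
python3 -c "
from m import *
r=red_side();print(r[:2]);print([onz('side',*r[0][0][0],88)],state()['ft_force'])"
```

```text
([([346.4, 228.2], 32)], [(array([287.87262873, 248.07317073]), 369)])
[array([482.84805104, -69.20936816,  88.        ])] [-0.08129448 -0.7044239  -0.73115849]
```

move_arm(
  commands=[
    [[1,-1,0],[0,0,0],0],
    [[1,-1,0],[0,0,0],0],
    [[0,0,4],[0,0,0],0],
    [[0,0,4],[0,0,0],0],
    [[0,0,3],[0,0,8],0],
    [[-0.4,4,0],[0,0,8],0],
    [[-0.4,4.5,0],[0,0,8],0],
    [[-0.4,4.5,0],[0,0,8],0],
    [[-0.4,4.5,0],[0,0,8],0],
    [[-0.4,4.5,0],[0,0,8],0],
  ],
)

```text
t: 9.25
eef_pos: [503.2, 118.4, 151.9]
tcp_rot: [3.142, -0.001, 0.074]
ft_force: [0.4, 0.1, -0.7]
opening: 0.006
grip_force: 0.0
```

move_arm(
  commands=[
    [[-0.5,4.5,0],[0,0,8],0],
    [[-0.5,4.5,0],[0,0,8],0],
    [[-0.5,4.5,0],[0,0,8],0],
    [[-0.5,4.5,0],[0,0,8],0],
    [[-0.5,4.5,0],[0,0,8],0],
    [[-0.5,2.5,0],[0,0,8],0],
    [[0,0,0],[0,0,8],0],
    [[0,0,0],[0,0,0],0],
  ],
)

```text
t: 10.05
eef_pos: [473.0, 367.8, 151.4]
tcp_rot: [3.142, 0.0, 1.05]
ft_force: [0.1, -0.4, -0.5]
opening: 0.008
grip_force: 0.0
```

```bash
python3 - <<'E'
from m import *
s=state();print(s["eef_pos"],s["tcp_rot"],s["joints"])
t=read_camera("top");b=read_camera("side");cv2.imwrite("pics/t6.png",t);cv2.imwrite("pics/s6.png",b)
c=np.array([575.,5.5])
for n,im,box in(("top",t,(270,185,375,300)),("side",b,(240,195,375,300))):
    h=cv2.cvtColor(im,cv2.COLOR_BGR2HSV)
    m=cv2.inRange(h,(0,170,90),(8,255,255))|cv2.inRange(h,(172,170,90),(180,255,255))
    r=blobs(m,box);print(n,"red",[(q.round(1).tolist(),a,onz(n,*q,88).round(1).tolist(),onz(n,*q,74).round(1).tolist()) for q,a in r])
    y=cv2.inRange(h,(20,100,100),(35,255,255));print("brass",[(q.round(1).tolist(),a) for q,a in blobs(y,box)[:3]])
w=[];f=lambda im,x0,y0,x1,y1:cv2.resize(im[y0:y1,x0:x1],(400,400),interpolation=0)
cv2.imwrite("pics/p6.png",np.hstack([f(t,290,210,330,250),f(b,265,225,315,275)]))
E
```

```text
[472.99697156 367.844473   151.43239843] [3.14158474e+00 1.15520072e-04 1.04977360e+00] [ 5.50816054e-01  4.84488723e-01  1.65814920e+00 -7.39936644e-05
  9.99052378e-01  1.07187882e+00]
top red [([343.1, 261.1], 8, [488.6, -70.9, 88.0], [490.4, -71.6, 74.0])]
brass [([310.0, 224.7], 331)]
side red []
brass []
```

View pics/p6.png

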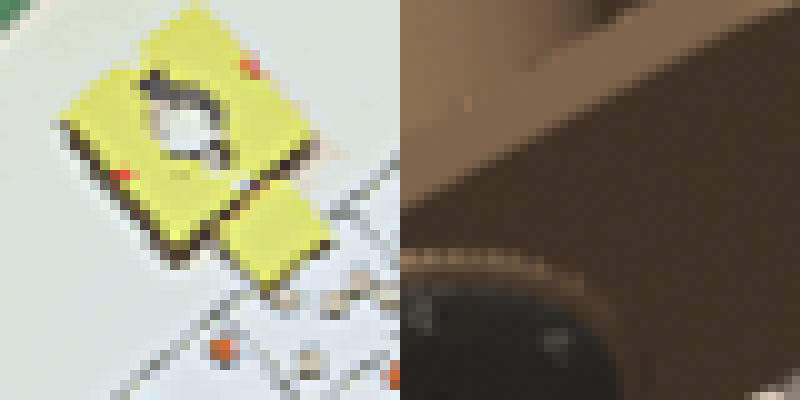

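Seen from the top, the socket now has red marks at (315.2,216.5) and (302.0,227.5), with slot ends at about (305.2,218.1) and (312,225.4). The side view is blocked by the arm.

```bash
python3 - <<'E'
from m import *
t=cv2.imread("pics/t6.png").astype(float)
x,y=np.meshgrid(np.arange(290,330),np.arange(210,250));q=t[210:250,290:330]
wt=np.clip(q[...,2]-1.25*q[...,1]-10,0,None)  # redness
pts=[]
for cx,cy in((315.2,216.5),(302,227.5)):
    k=wt*((x-cx)**2+(y-cy)**2<6); pts.append(((k*x).sum()/k.sum(),(k*y).sum()/k.sum()))
P=[onz("top",*p,74) for p in pts];print(pts,P,(P[0]+P[1])/2,"red yaw",np.degrees(np.arctan2(*(P[0]-P[1])[1::-1])),np.linalg.norm(P[0]-P[1]))
h=cv2.cvtColor(t.astype(np.uint8),cv2.COLOR_BGR2HSV);m=cv2.inRange(h,(20,100,100),(35,255,255))
r=cv2.findContours(m[205:255,280:335],0,2)[0];r=max(r,key=cv2.contourArea);print(cv2.minAreaRect(r))
a=onz("top",305.2,218.1,74);b=onz("top",312,225.4,74);print("slots",np.degrees(np.arctan2(*(a-b)[1::-1])))
c=np.array([575.4,5.8]);m=((P[0]+P[1])/2)[:2]-c;print(np.hypot(*m),np.degrees(np.arctan2(m[1],m[0])))
e=state()["eef_pos"];print(proj("top",e),proj("side",e))
E
```

```text
[(np.float64(314.6252676659529), np.float64(216.29122055674517)), (np.float64(301.60838150289015), np.float64(227.0028901734104))] [array([639.1512278 ,  25.08998125,  74.        ]), array([601.88835734,  67.54873188,  74.        ])] [620.51979257  46.31935656  74.        ] red yaw -48.72899526699373 56.4913003900379
((30.950820922851562, 20.540983200073242), (26.887746810913086, 18.181238174438477), 50.194427490234375)
slots 43.60135721126968
60.64333382691329 41.925092510851634
[204.28475871 260.65767647] [278.99255691 344.45183671]
```

move_arm(
  commands=[
    [[0,0,-3],[0,0,0],0],
    [[0,0,-3],[0,0,0],0],
    [[0,0,-0.8],[0,0,0],0],
    [[0,0,-0.3],[0,0,0],0],
    [[0,0,-0.3],[0,0,0],0],
    [[0,0,-0.3],[0,0,0],0],
    [[0,0,0],[0,0,0],0],
  ],
)

```text
t: 10.85
eef_pos: [472.7, 367.2, 75.2]
tcp_rot: [3.141, -0.001, 1.046]
ft_force: [-0.9, -0.1, -0.4]
opening: 0.002
grip_force: 0.0
```

```bash
python3 - <<'E'
from m import *
s=state();print(s["eef_pos"],s["ft_force"])
b=read_camera("side");t=read_camera("top");cv2.imwrite("pics/s7.png",b)
print(proj("side",s["eef_pos"]),proj("side",(472,367.5,84)))
f=lambda im,x0,y0,x1,y1:cv2.resize(im[y0:y1,x0:x1],(400,400),interpolation=0)
cv2.imwrite("pics/p7.png",np.hstack([f(b,235,310,335,410),f(t,170,215,250,295)]))
E
```

```text
[472.68473135 367.23170406  75.19948764] [-0.91640578 -0.11866204 -0.40712565]
[281.46231021 363.23811775] [281.43150245 361.40954826]
```

View pics/p7.png

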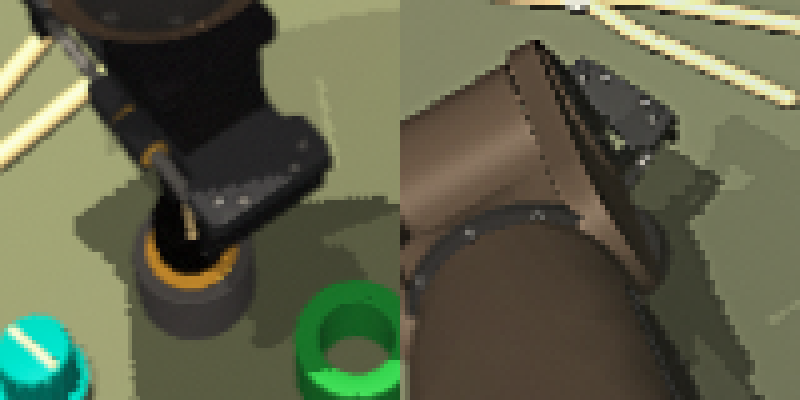

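The picture shows the gripper above the knob head with no contact at a nominal 75 mm. That confirms the tip sits higher than the reading says, so I'll find the offset by touch.

move_arm(
  commands=[
    [[0,0,-0.5],[0,0,0],0],
    [[0,0,-0.5],[0,0,0],0],
    [[0,0,-0.3],[0,0,0],0],
    [[0,0,0],[0,0,0],0],
  ],
)

```text
t: 11.35
eef_pos: [472.1, 367.0, 61.0]
tcp_rot: [-3.141, 0.001, 1.046]
ft_force: [-0.0, 0.7, 0.3]
opening: 0.002
grip_force: 0.0
```

move_arm(
  commands=[
    [[0,0,-0.2],[0,0,0],0],
    [[0,0,-0.2],[0,0,0],0],
    [[0,0,0],[0,0,0],0],
  ],
)

```text
t: 11.65
eef_pos: [472.3, 367.1, 57.4]
tcp_rot: [-3.141, 0.0, 1.046]
ft_force: [0.5, 0.4, 0.1]
opening: 0.006
grip_force: 0.0
```

move_arm(
  commands=[
    [[0,0,-0.2],[0,0,0],0],
    [[0,0,-0.2],[0,0,0],0],
    [[0,0,0],[0,0,0],0],
  ],
)

```text
t: 11.95
eef_pos: [472.3, 367.0, 53.4]
tcp_rot: [-3.141, 0.0, 1.046]
ft_force: [-0.1, -0.1, -0.2]
opening: 0.002
grip_force: 0.0
```

move_arm(
  commands=[
    [[0,0,-0.2],[0,0,0],0],
    [[0,0,-0.2],[0,0,0],0],
    [[0,0,0],[0,0,0],0],
  ],
)

```text
t: 12.25
eef_pos: [472.5, 367.2, 50.3]
tcp_rot: [3.141, -0.001, 1.046]
ft_force: [-2.2, -1.1, 8.4]
opening: 0.003
grip_force: 4.0
```

move_arm(
  commands=[
    [[0,0,2],[0,0,0],0.8],
    [[0,0,2],[0,0,0],0.8],
    [[0,0,0],[0,0,0],0.8],
    [[0,0,0],[0,0,0],0.8],
    [[0,0,0],[0,0,0],0.8],
    [[0,0,0],[0,0,0],0.8],
    [[0,0,0],[0,0,0],0.8],
  ],
)

```text
t: 12.95
eef_pos: [472.2, 367.0, 89.0]
tcp_rot: [-3.141, 0.001, 1.046]
ft_force: [0.5, 0.1, -0.7]
opening: 0.54
grip_force: 0.0
```

move_arm(
  commands=[
    [[0,0,0],[0,0,0],0.8],
    [[0,0,0],[0,0,0],0.8],
    [[0,0,0],[0,0,0],0.8],
    [[0,0,-2],[0,0,0],0.8],
    [[0,0,-2],[0,0,0],0.8],
    [[0,0,-1.5],[0,0,0],0.8],
    [[0,0,-1],[0,0,0],0.8],
    [[0,0,-0.5],[0,0,0],0.8],
    [[0,0,0],[0,0,0],0.8],
  ],
)

```text
t: 13.85
eef_pos: [472.4, 367.1, 19.3]
tcp_rot: [-3.141, 0.0, 1.046]
ft_force: [-0.8, 0.1, 0.6]
opening: 0.804
grip_force: 0.0
```

Now close on the knob.

move_arm(
  commands=[
    [[0,0,0],[0,0,0],0.2],
    [[0,0,0],[0,0,0],0.2],
    [[0,0,0],[0,0,0],0.2],
    [[0,0,0],[0,0,0],0.2],
    [[0,0,0],[0,0,0],0.2],
    [[0,0,0],[0,0,0],0.2],
    [[0,0,0],[0,0,0],0.2],
    [[0,0,0],[0,0,0],0.2],
  ],
)

```text
t: 14.65
eef_pos: [472.5, 367.2, 19.9]
tcp_rot: [3.141, -0.0, 1.046]
ft_force: [-0.7, -0.8, 4.3]
opening: 0.413
grip_force: 30.0
```

move_arm(
  commands=[
    [[0,0,0],[0,0,0],0.6],
    [[0,0,0],[0,0,0],0.6],
    [[0,0,0],[0,0,0],0.6],
    [[0,0,0],[0,0,8],0.6],
    [[0,0,0],[0,0,8],0.6],
    [[0,0,0],[0,0,8],0.6],
    [[0,0,0],[0,0,8],0.6],
    [[0,0,0],[0,0,8],0.6],
    [[0,0,0],[0,0,8],0.6],
    [[0,0,0],[0,0,8],0.6],
  ],
)

```text
t: 15.65
eef_pos: [472.4, 367.1, 19.6]
tcp_rot: [3.142, 0.0, 2.03]
ft_force: [0.1, 0.4, -0.0]
opening: 0.597
grip_force: 0.0
```

move_arm(
  commands=[
    [[0,0,0],[0,0,8],0.6],
    [[0,0,0],[0,0,8],0.6],
    [[0,0,0],[0,0,8],0.6],
    [[0,0,0],[0,0,8],0.6],
    [[0,0,0],[0,0,2],0.6],
    [[0,0,0],[0,0,0],0.2],
    [[0,0,0],[0,0,0],0.2],
    [[0,0,0],[0,0,0],0.2],
    [[0,0,0],[0,0,0],0.2],
    [[0,0,0],[0,0,0],0.2],
  ],
)

```text
t: 16.65
eef_pos: [472.4, 367.1, 19.6]
tcp_rot: [3.142, 0.0, 2.617]
ft_force: [0.8, 0.7, -0.9]
opening: 0.414
grip_force: 30.0
```

```bash
python3 - <<'E'
from m import *
print({k:state()[k] for k in("eef_pos","tcp_rot","ft_force","opening","grip_force","joints")})
E
```

```text
{'eef_pos': array([472.4082059 , 367.11922262,  19.62688001]), 'tcp_rot': array([3.14151817e+00, 8.95053295e-06, 2.61684312e+00]), 'ft_force': array([ 0.8162946 ,  0.66200543, -0.8801935 ]), 'opening': 0.4135222418373509, 'grip_force': 29.999991059303284, 'joints': array([ 5.50248847e-01,  6.52290765e-01,  1.76981644e+00,  4.18279078e-05,
        7.19415670e-01, -4.95829413e-01])}
```

move_arm(
  commands=[
    [[0,0,1.5],[0,0,0],0.2],
    [[0,0,3],[0,0,0],0.2],
    [[0,0,3],[0,0,0],0.2],
    [[0,0,2.5],[0,0,0],0.2],
    [[0,0,0],[0,0,0],0.2],
  ],
)

```text
t: 17.15
eef_pos: [473.6, 367.9, 122.7]
tcp_rot: [3.137, 0.002, 2.617]
ft_force: [0.3, 0.5, -2.2]
opening: 0.414
grip_force: 30.0
```

```bash
python3 - <<'E'
from m import *
s=state();print(s["eef_pos"],s["ft_force"],s["opening"],s["grip_force"])
def marks(n,z,box,k=4):
    t=cv2.imread(f"pics/{n}0.png").astype(float);x0,y0,x1,y1=box
    q=t[y0:y1,x0:x1];w=np.clip(q[...,2]-1.45*q[...,1]-5,0,None);i=np.argsort(w.ravel())[::-1][:14]
    return [(int(j%(x1-x0))+x0,int(j//(x1-x0))+y0,round(w.ravel()[j])) for j in i]
print(marks("side",74,(282,240,318,282)))
print(marks("top",74,(290,222,312,250)))
def circ(n,z,lo,hi,box,im):
    h=cv2.cvtColor(im,cv2.COLOR_BGR2HSV);x0,y0,x1,y1=box
    m=np.zeros(h.shape[:2],np.uint8);m[y0:y1,x0:x1]=cv2.inRange(h,lo,hi)[y0:y1,x0:x1]
    m=cv2.morphologyEx(m,cv2.MORPH_OPEN,np.ones((3,3)))
    H=cv2.convexHull(max(cv2.findContours(m,0,2)[0],key=cv2.contourArea))
    P=np.array([onz(n,*p[0],z)[:2] for p in H]);A=np.c_[2*P,np.ones(len(P))];q=np.linalg.lstsq(A,(P**2).sum(1),rcond=None)[0]
    return q[:2],np.sqrt(q[2]+q[:2]@q[:2]),len(H)
for n,b in(("top",(260,180,380,300)),("side",(240,205,375,310))):
    im=cv2.imread(f"pics/{n}0.png")
    print(n,circ(n,34,(0,0,165),(180,50,255),b,im),circ(n,25,(55,70,30),(95,255,255),b,im))
# is the collar empty: brass near it
E
```

```text
[473.55258721 367.86615753 122.70264395] [ 0.33158546  0.4507265  -2.15871843] 0.4137553766009796 29.99979168176651
[(308, 260, 131), (309, 260, 67), (288, 255, 49), (289, 244, 42), (283, 242, 41), (296, 242, 40), (285, 240, 36), (283, 243, 36), (308, 261, 34), (296, 243, 34), (284, 242, 31), (308, 259, 31), (289, 245, 29), (293, 240, 28)]
[(302, 244, 151), (302, 227, 78), (301, 227, 11), (300, 231, 0), (299, 231, 0), (298, 231, 0), (297, 231, 0), (296, 231, 0), (295, 231, 0), (294, 231, 0), (293, 231, 0), (292, 231, 0), (306, 230, 0), (290, 231, 0)]
top (array([576.13322385,   6.72989298]), np.float64(133.44140081563634), 36) (array([567.67145314,   4.11351357]), np.float64(156.8525683728916), 25)
side (array([571.35981017,   7.24976519]), np.float64(134.130522292638), 34) (array([565.15607115,  20.3789798 ]), np.float64(164.28712645460485), 32)
```

move_arm(
  commands=[
    [[1.45,-3.2,0],[0,0,-8],0.2],
    [[1.45,-3.2,0],[0,0,-8],0.2],
    [[1.45,-3.2,0],[0,0,-8],0.2],
    [[1.45,-3.2,0],[0,0,-8],0.2],
    [[1.45,-3.2,0],[0,0,-8],0.2],
    [[1.45,-3.2,0],[0,0,-8],0.2],
    [[1.45,-3.2,0],[0,0,-8],0.2],
    [[1.45,-3.2,0],[0,0,-8],0.2],
    [[1.45,-3.2,0],[0,0,-8],0.2],
    [[1.45,-3.2,0],[0,0,-8],0.2],
  ],
)

```text
t: 18.15
eef_pos: [617.3, 45.7, 118.2]
tcp_rot: [-3.14, 0.001, 1.215]
ft_force: [1.2, 0.6, -1.8]
opening: 0.419
grip_force: 30.0
```

move_arm(
  commands=[
    [[0,0,-1],[0,0,-3.5],0.2],
    [[0,0,-1],[0,0,0],0.2],
    [[0,0,0],[0,0,0],0.2],
    [[0,0,0],[0,0,0],0.2],
  ],
)

```text
t: 18.55
eef_pos: [616.9, 47.8, 99.0]
tcp_rot: [-3.14, 0.001, 1.162]
ft_force: [0.6, 0.4, -1.6]
opening: 0.411
grip_force: 30.0
```

```bash
python3 - <<'E'
from m import *
s=state();e=s["eef_pos"];print(e,s["tcp_rot"],s["ft_force"],s["opening"])
p=(onz("side",308.3,260,74)+onz("side",288,255,74))/2;print("side0 socket",p)
b=read_camera("side");cv2.imwrite("pics/s8.png",b);h=cv2.cvtColor(b,cv2.COLOR_BGR2HSV);m=cv2.inRange(h,(12,90,60),(35,255,255))
print([(q.round(1).tolist(),a) for q,a in blobs(m,(250,190,340,290))[:4]], red_side()[0])
fz=e[2]+24.4
print("flange expect",proj("side",(e[0],e[1],fz+2)),"sock",proj("side",(618,47,74)),proj("side",(618,47,54)))
E
```

```text
[616.88167962  47.8245913   99.01635891] [-3.14037264e+00  5.18847149e-04  1.16229205e+00] [ 0.59386758  0.44150218 -1.60275194] 0.41125261831945253
side0 socket [567.72415923  69.31309835  74.        ]
[([287.1, 250.8], 742), ([284.5, 219.8], 21), ([267.4, 206.8], 17), ([279.4, 224.8], 13)] [([346.3, 227.9], 30)]
flange expect [283.71159772 233.6163908 ] sock [284.63923208 246.56027752] [285.07788133 251.51660696]
```

```bash
python3 - <<'E'
from h import *
b=cv2.imread("pics/s8.png");h=cv2.cvtColor(b,cv2.COLOR_BGR2HSV);m=cv2.inRange(h,(12,90,60),(35,255,255))
for v in range(226,270): print(v,''.join('#' if (m[v,u] and h[v,u,2]>190) else '+' if m[v,u] else 'k' if h[v,u,2]<50 else 'r' if (h[v,u,0]<9 and h[v,u,1]>120) else '.' for u in range(262,315)))
E
```

```text
226 ............kkk++.kkkkkkkkkkkkkkkkkkkkkkk............
227 .............kkkkkkkkkkkkkkkkkkkkkkkkkkkk............
228 .............kkkkkkkkkkkkkkkkkkkkkkkkkk..............
229 .............kkkkkkkkkkkkkkkkkkkkkkkkk...............
230 ..............+kkkkkkkkkkkkkkkkkkkkk..+..............
231 ..............+kkkkkkkkkkkkkkkkkkkk..................
232 .............#+kkkkkkkkkkkkkkkkkk....................
233 .............++kkkkkkkkkkkkkkkk......................
234 .............#+kkkkkkkkkkkkkkkk+.....................
235 .............#++kkkkkkkkkkkkkk++..............#.#....
236 .............##+.kkkkkkkkkkk.+++.....................
237 .............+#+++kkkkkkkkk++++......................
238 .............++##++++k.kkk+++++..............##......
239 ..............++###+++++++++++++............#........
240 ...............+++####++++++++++.....................
241 ............+++++++++++++++++++++....................
242 ..........###+##+++++++++++++++++....................
243 ..........######+++++++++++++++++....................
244 ..........++###++++++++++++++++++.....+++++.........
[... 751 characters left out ...]
....
258 ..............++++++++++++++++++++++++...............
259 ..............++++++++++++++++++++++++...............
260 ..............++++++++++++++++++++++++...............
261 ...............+++++++++++++++++++++++...............
262 ...............+++++++++++++++++++++++...............
263 ...............+++++++++++++++++++...................
264 ................++++++++++++++.......................
265 ................+++++++++++..........................
266 ................+++++++..............................
267 .................+++.................................
268 .....................................................
269 .....................................................
```

move_arm(
  commands=[
    [[0.1,0,-1],[0,0,0],0.2],
    [[0,0,-1],[0,0,0],0.2],
    [[0,0,-0.5],[0,0,0],0.2],
    [[0,0,-0.4],[0,0,0],0.2],
    [[0,0,-0.3],[0,0,0],0.2],
    [[0,0,0],[0,0,0],0.2],
  ],
)

```text
t: 19.25
eef_pos: [618.3, 47.1, 67.3]
tcp_rot: [-3.141, 0.0, 1.16]
ft_force: [-0.0, -0.5, -2.0]
opening: 0.416
grip_force: 30.0
```

```bash
python3 -c "
from m import *
s=state();print(s['eef_pos'],s['ft_force'],s['moment'],s['tcp_rot'])"
```

```text
[618.30981373  47.10837265  67.25250899] [-0.03604536 -0.4907211  -2.04404021] [-0.03808602 -0.11146426  0.006112  ] [-3.14121487e+00  2.13154596e-04  1.15983977e+00]
```

move_arm(
  commands=[
    [[0,0,-0.2],[0,0,0],0.2],
    [[0,0,-0.2],[0,0,0],0.2],
    [[0,0,0],[0,0,0],0.2],
  ],
)

```text
t: 19.55
eef_pos: [618.3, 47.1, 63.5]
tcp_rot: [-3.142, 0.0, 1.16]
ft_force: [-0.2, 0.5, -2.1]
opening: 0.418
grip_force: 30.0
```

move_arm(
  commands=[
    [[0,0,-0.2],[0,0,0],0.2],
    [[0,0,0],[0,0,0],0.2],
  ],
)

```text
t: 19.75
eef_pos: [618.3, 47.1, 61.5]
tcp_rot: [-3.141, 0.0, 1.16]
ft_force: [-0.7, 0.2, -2.3]
opening: 0.416
grip_force: 30.0
```

move_arm(
  commands=[
    [[0,0,-0.2],[0,0,0],0.2],
    [[0,0,0],[0,0,0],0.2],
  ],
)

```text
t: 19.95
eef_pos: [618.3, 47.1, 59.4]
tcp_rot: [-3.141, 0.0, 1.16]
ft_force: [0.4, 0.0, -1.4]
opening: 0.416
grip_force: 30.0
```

move_arm(
  commands=[
    [[0,0,-0.2],[0,0,0],0.2],
    [[0,0,-0.2],[0,0,0],0.2],
    [[0,0,0],[0,0,0],0.2],
  ],
)

```text
t: 20.25
eef_pos: [618.6, 47.1, 55.7]
tcp_rot: [3.141, -0.0, 1.16]
ft_force: [0.4, 0.2, 2.4]
opening: 0.416
grip_force: 30.0
```

move_arm(
  commands=[
    [[0,0,-0.2],[0,0,0],0.2],
    [[0,0,-0.1],[0,0,0],0.2],
    [[0,0,0],[0,0,0],0.2],
  ],
)

```text
t: 20.55
eef_pos: [618.6, 47.1, 52.8]
tcp_rot: [3.141, -0.0, 1.16]
ft_force: [-0.1, 0.1, 4.6]
opening: 0.412
grip_force: 30.0
```

move_arm(
  commands=[
    [[0,0,-0.2],[0,0,0],0.2],
    [[0,0,0],[0,0,0],0.2],
    [[0,0,0],[0,0,0],0.2],
  ],
)

```text
t: 20.85
eef_pos: [618.6, 47.1, 51.0]
tcp_rot: [3.141, -0.0, 1.16]
ft_force: [-1.9, 0.3, 6.1]
opening: 0.413
grip_force: 30.0
```

move_arm(
  commands=[
    [[0,0,-0.1],[0,0,-5],0.2],
    [[0,0,0],[0,0,-8],0.2],
    [[0,0,0],[0,0,-8],0.2],
    [[0,0,0],[0,0,-8],0.2],
    [[0,0,0],[0,0,-8],0.2],
    [[0,0,0],[0,0,0],0.2],
  ],
)

```text
t: 21.45
eef_pos: [619.1, 47.0, 50.2]
tcp_rot: [3.141, -0.001, 0.509]
ft_force: [-0.1, -0.8, 7.1]
opening: 0.42
grip_force: 30.0
```

```bash
python3 -c "
from m import *
s=state();print(s['eef_pos'],s['ft_force'],s['moment'],s['tcp_rot'],s['grip_force']);print(red_side()[0])"
```

```text
[619.05400103  47.03950275  50.24622516] [-0.13440445 -0.83247694  7.12776794] [-0.06990583  0.06429623  0.03654514] [ 3.14062595e+00 -1.34297696e-03  5.09098826e-01] 30.002388954162598
[([346.4, 228.0], 29)]
```

Turning freely, and the turntable has not moved. Continue the twist.

move_arm(
  commands=[
    [[0,0,0],[0,0,-8],0.2],
    [[0,0,0],[0,0,-8],0.2],
    [[0,0,0],[0,0,-8],0.2],
    [[0,0,0],[0,0,-8],0.2],
    [[0,0,0],[0,0,-8],0.2],
    [[0,0,0],[0,0,-4],0.2],
    [[0,0,0],[0,0,0],0.2],
  ],
)

```text
t: 22.2
eef_pos: [619.1, 47.0, 50.3]
tcp_rot: [-3.141, -0.002, -0.256]
ft_force: [-0.7, -1.5, 6.9]
opening: 0.417
grip_force: 30.0
```

```bash
python3 -c "
from m import *
s=state();print(s['eef_pos'],s['ft_force'],s['moment'],s['tcp_rot'],s['grip_force']);print(red_side()[0])"
```

```text
[619.06551528  47.04716301  50.27486192] [-0.7040049  -1.54159456  6.92357016] [-0.04277909 -0.02386782 -0.01627335] [-3.14138163e+00 -1.61825501e-03 -2.56373423e-01] 30.001948177814484
[([346.4, 228.0], 29)]
```

move_arm(
  commands=[
    [[0,0,0],[0,0,-4],0.2],
    [[0,0,0],[0,0,-4],0.2],
    [[0,0,0],[0,0,0],0.2],
  ],
)

```text
t: 22.55
eef_pos: [619.1, 47.0, 50.3]
tcp_rot: [-3.141, -0.002, -0.396]
ft_force: [-0.3, -0.6, 6.6]
opening: 0.417
grip_force: 30.0
```

```bash
python3 -c "
from m import *
s=state();print(s['ft_force'],s['moment'],s['tcp_rot'][2])"
```

```text
[-0.34088676 -0.61591809  6.58609964] [0.03477299 0.0188465  0.05228852] -0.3959137995972575
```

move_arm(
  commands=[
    [[0,0,0],[0,0,-2.5],0.2],
    [[0,0,0],[0,0,0],0.2],
  ],
)

```text
t: 22.75
eef_pos: [619.1, 47.1, 50.3]
tcp_rot: [-3.141, -0.002, -0.439]
ft_force: [0.4, -1.0, 6.2]
opening: 0.413
grip_force: 30.0
```

```bash
python3 -c "
from m import *
s=state();print(s['ft_force'],s['moment'],s['tcp_rot'][2])"
```

```text
[ 0.4380269  -1.01890398  6.21539984] [ 0.01679344 -0.01704162 -0.00066899] -0.438520802060693
```

move_arm(
  commands=[
    [[0,0,0],[0,0,-3],0.2],
    [[0,0,0],[0,0,0],0.2],
  ],
)

```text
t: 22.95
eef_pos: [618.8, 46.9, 50.2]
tcp_rot: [-3.141, -0.001, -0.491]
ft_force: [-0.9, -2.1, 7.2]
opening: 0.415
grip_force: 30.0
```

```bash
python3 -c "
from m import *
s=state();print(s['ft_force'],s['moment'],s['tcp_rot'][2])"
```

```text
[-0.85387209 -2.14031563  7.2348934 ] [-0.16864976  0.17575412  0.05727324] -0.4909758307236618
```

move_arm(
  commands=[
    [[0,0,0],[0,0,-3],0.2],
    [[0,0,0],[0,0,0],0.2],
  ],
)

```text
t: 23.15
eef_pos: [618.3, 46.7, 50.2]
tcp_rot: [3.141, -0.0, -0.543]
ft_force: [-2.5, -2.8, 9.5]
opening: 0.417
grip_force: 30.0
```

```bash
python3 -c "
from m import *
s=state();print(s['ft_force'],s['moment'],s['tcp_rot'][2],red_side()[0])"
```

```text
[-2.52401986 -2.75081947  9.49402939] [-0.5297138   0.68460025  0.08229951] -0.5430988144111126 [([346.4, 228.0], 29)]
```

move_arm(
  commands=[
    [[0,0,0],[0,0,3],0.2],
    [[0,0,-0.1],[0,0,0],0.2],
    [[0,0,0],[0,0,0],0.2],
  ],
)

```text
t: 23.5
eef_pos: [618.7, 46.7, 49.6]
tcp_rot: [3.141, -0.001, -0.489]
ft_force: [-3.4, -2.7, 11.8]
opening: 0.416
grip_force: 30.0
```

move_arm(
  commands=[
    [[0,0,-0.1],[0,0,0],0.2],
    [[0,0,0],[0,0,0],0.2],
  ],
)

```text
t: 23.7
eef_pos: [618.7, 46.6, 49.5]
tcp_rot: [3.142, -0.002, -0.489]
ft_force: [-7.4, -3.4, 20.5]
opening: 0.416
grip_force: 30.0
```

```bash
python3 -c "
from m import *
s=state();print(s['eef_pos'],s['ft_force'],s['moment'],s['tcp_rot'],red_side()[0])"
```

```text
[618.73938348  46.62897164  49.50930854] [-7.4445734  -3.37156941 20.4787865 ] [-0.5584535   1.1845864  -0.05646057] [ 3.14158006e+00 -1.61231883e-03 -4.89399040e-01] [([346.5, 228.2], 32)]
```

move_arm(
  commands=[
    [[0,0,0],[0,0,0],0.2],
    [[0,0,0],[0,0,0],0.2],
    [[0,0,0],[0,0,0],0.2],
    [[0,0,0],[0,0,0],0.2],
    [[0,0,0],[0,0,0],0.2],
  ],
)

```text
t: 24.25
eef_pos: [618.8, 46.6, 49.5]
tcp_rot: [3.142, -0.002, -0.489]
ft_force: [-6.3, -3.4, 19.5]
opening: 0.415
grip_force: 30.0
```

```bash
python3 -c "
from h import *
s=state();print(s['eef_pos'],s['ft_force'],s['grip_force'],env.job_done())"
```

```text
the job is handed in; nothing more can be done
[618.7550653   46.58813593  49.50050003] [-6.33277628 -3.44154595 19.52192578] 30.004102885723114 None
```

I handed the job in at about 24 s; no verdict came back, but by force and camera readings the turntable dropped into its detent and stayed there, and the knob is twisted about 90° clockwise to its stop, still gripped (30 N) and pressed flush (about 20 N).

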